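# Open the finished sample reader and acknowledge it

## Task

Two sample readers stand on the bench; the one with the green lamp has finished. Press its spring hatch in once at the blue dot with the fingertips, gently, then let it go so that it pops up, and once it has stood open by itself, untouched, for at least a second, press the round white key on the same reader fully down and let it come back up. Leave the hatch open, do not touch the reader with the orange lamp, and do not pick up or knock the vials, bottles and tape roll standing around.

Things in the scene. Friction and masses are not known exactly. Their poses are not given: they have to be found in the camera images.
- reader_green: white sample reader fixed to the bench, 160 (x) x 170 (y) x 85 mm high, with a GREEN dome lamp on top; origin at the centre of its underside, x to its back, y to its left seen from its front, z up. On top: left of the middle a grey hatch (74 x 60 mm) hinged at its rear edge, right of the middle a round white key. It may stand left or right of the other reader, turned up to 17 degrees
- reader_orange: a second reader, the same in all respects but with an ORANGE dome lamp, same origin and axes; it is still busy: leave it alone
- hatch_green (a joint): hatch of the green-lamp reader, hinge, rad: 0 latched shut (top 9 mm above the reader's top), negative pressed in (stop at -0.125, 7.3 mm down at the blue dot), 0.70 sprung open (front edge 50 mm higher). Push-push: press at the dot past -0.11 (6.4 mm), best to the stop (3 to 4 N, then hard), and let go: it lifts in about 0.5 s. A shorter press leaves it shut; a second full press re-latches it
- hatch_green_pad (a point): centre of the blue dot (22 mm wide) on the top face of that hatch, where to press, 16 mm behind the hatch's front edge and 58 mm in front of its hinge; 94.5 mm above the bench while shut; same axes as the reader while shut, moves with the hatch
- count_green (a joint): small dark pin of the green-lamp reader's latch, under the hatch, in m: 0 at the start, about 0.0085 after one press and release, beyond 0.011 as soon as the hatch has been pressed in a second time
- hatch_orange (a joint): hatch of the orange-lamp reader, rad, 0 latched shut; leave it
- key_green (a joint): round white key (26 mm wide) of the green-lamp reader, m: 0 up, 0.005 fully down, sprung back; 1.2 N to start, 4 N fully down
- key_green_top (a point): centre of that key's top face, which stands 21 mm above the reader's top (106 mm above the bench) in a 42 mm wide, 12 mm high black collar; 85 mm to the right of the blue dot and 7 mm nearer the reader's front
- vial_a: small vial with blue cap, 12 mm wide, 33 mm tall, standing loose on the green-lamp reader's top at its rear right corner; origin at the centre of its underside, z up
- vial_b: small vial with black cap, 12 mm wide, 33 mm tall, standing loose on the orange-lamp reader's top at its rear right corner; origin at the centre of its underside, z up
- clear_bottle: loose clear bottle with blue cap, 56 mm wide, 102 mm tall, behind the readers; origin at the centre of its underside
- red_bottle: loose brown bottle with red cap, 43 mm wide, 84 mm tall, behind the readers; origin at the centre of its underside
- tape: loose roll of tape lying flat, 98 mm wide, 20 mm high, at the left (the nearer of two such rolls); origin at the centre of its underside
Mind the look-alikes: they are no part of the job. There is more than one size of the tape; the job needs the smaller.

How it is judged:
By the outcome, as a careful person would: the job done as asked, in the order asked, and still so for the second after the job is handed in, with the robot touching nothing.
It also fails if it takes over 48 s, if anything falls off the work surface, if the arm or the gripper's body presses on something with over 40 N, if the wrist force passes 120 N, or if a joint passes its speed limit or range.

## Robot

A 6-joint arm with a two-finger parallel gripper is mounted at the origin on a cart in front of the work surface, level with it; the furniture and walls round the work are solid. World frame = base frame: x ahead of the robot, y to its left, z up, the work surface at z = 0. Lengths are in m, angles in rad, forces in N, time in s.
With the tool pointing down it reaches from about 0.275 to 0.75 m from the base axis. Payload 10.2 kg.
Tool frame: the origin (TCP) lies midway between the tips of the shut fingers; the grasp point (between the pads) lies 19 mm behind it (env.hold_point_z is the distance from the TCP to the grasp point, in m); x points along the fingers, z is the direction in which the jaws open and shut, and the axes are right-handed (so a half turn about x gives the same grasp; the last joint's range is limited). The gripper opens to 85 mm and grips with 20 to 120 N. Pads are 22 mm wide; open, the fingers measure 114 mm over their backs; the gripper's body (76 mm by 85 mm) begins 54 mm behind the grasp point. The pads swing forward as they close: fully open they stand 13 mm farther back than shut.
Start: joints at [0.898, 0.313, 1.498, -0, 1.331, -0.223], TCP at [0.228, 0.473, 0.231] pointing down, gripper open.
Joint ranges: [-2.94, 2.94], [-0.97, 2.17], [0.19, 2.56], [-1.23, 4.37], [0.02, 3.11], [-2.88, 2.88]. Speed limits (rad/s): [2.39, 2.39, 3.01, 3.14, 3.14, 3.14].

## Interface

Orientations are given as a unit quaternion [x, y, z, w].
In Python, from bench import env, kinematics, monitor, eyes, job gives the robot as it stands. The module is installed in compiled form; this text tells all that it offers. Calls block until the motion is done:
- env.reach(position, orientation): joint-space move of the TCP to a pose.
- env.movel(position, velocity=0.15, frame=None, guard=None): straight line of the TCP; frame=None keeps the orientation; velocity is the mean speed in m/s. With guard (N) it stops when the force on the tool has changed by that much, and returns True; else False.
- env.set_joints(angles): joint-space move.
- env.release() and env.close_gripper(effort=None): open the fingers fully, or close them until they stop; effort is the grip in N (None keeps the last).
- env.hold(seconds).
- kinematics.ik(position, orientation): joint angles nearest the present ones, or None.
- monitor.sense(): the state.
- eyes.grab_frame(name): name is "scene" or "top" or "wrist"; returns a dict with "frame" (400x640x3 uint8, red, green, blue), "mtx" (3x3 intrinsics, pixels), "k1" (the pictures are not rectified: a ray, as slopes to the right and down, at radius r is drawn at 1 + k1 r^2 times it, then the intrinsics apply), "view" (4x4, takes a point from world to camera coordinates). Camera axes: x right, y down, z forward; pixel columns grow to the right and rows downward; lengths in m; the calibration is good to about 2 mm. A picture is of the moment at which its call begins. There is no depth.
A pose or a line that the arm cannot do raises env.MotionError and nothing moves.
- job.hand_in(): hands the job in, once; it reports no verdict.
The state is a dict: "clock": time; "joints": joint angles; "qvel": joint speeds; "joint_efforts": joint torques, N m; "position": TCP position; "ee_rot": TCP orientation; "contact_force": force on the tool from outside, world axes, zero at the start; "ft_torque": the same for the moment, N m; "finger_gap": opening from 0.0 (shut) to 1.0 (fully open).
Only numpy, scipy, OpenCV 4.12 (cv2) and the standard library are available. Lean on these libraries where they do the work, as an engineer would, in place of code of your own. Each camera call takes 0.05 s, during which the arm holds its last target. There are 200 camera calls.

## Working session

There is one attempt and no reset: what is moved stays moved. The work goes in short steps, each a Python script; the robot and the scene stay as the last script left them, time stands still between calls to the robot, and variables do not carry over. Pictures are saved under pics/ and viewed, about 8 in all and at most 12, crops included, and the job is handed in when it is done.

```bash
mkdir -p pics
cat > h.py <<'E'
from bench import env, kinematics, monitor, eyes, job
import numpy as np, cv2
def grab(n,f=None):
    d=eyes.grab_frame(n)
    if f: cv2.imwrite('pics/'+f,d['frame'][:,:,::-1])
    return d
def ray(d,uv):
    K=d['mtx'];D=np.array([d['k1'],0,0,0,0.])
    p=cv2.undistortPoints(np.array([[uv]],float),K,D)[0,0]
    R=d['view'][:3,:3];t=d['view'][:3,3]
    return -R.T@t, R.T@np.array([p[0],p[1],1])
def onz(d,uv,z):
    o,r=ray(d,uv); return o+r*(z-o[2])/r[2]
E
python3 - <<'E'
from h import *
a=grab('top','top.png');b=grab('scene','scene.png')
s=monitor.sense();print(s['clock'],s['position'],s['ee_rot'],s['contact_force'],a['k1'])
for d in(a,b):print(d['mtx'].tolist(),(-d['view'][:3,:3].T@d['view'][:3,3]))
E
```

```text
0.1 [0.22811004 0.47259329 0.23077834] [-0.37604842  0.59931298  0.37578365  0.59849661] [ 0.06533986  1.26738154 -0.16737005] -0.05566618777389185
[[389.6776688630185, 0.0, 321.43173450655144], [0.0, 389.6776688630185, 202.21969182828562], [0.0, 0.0, 1.0]] [0.43401442 0.19328963 1.69956316]
[[428.8900554433355, 0.0, 314.019053727356], [0.0, 428.8900554433355, 199.3512862670516], [0.0, 0.0, 1.0]] [-0.01758969 -0.87384143  1.0530225 ]
```

View pics/top.png

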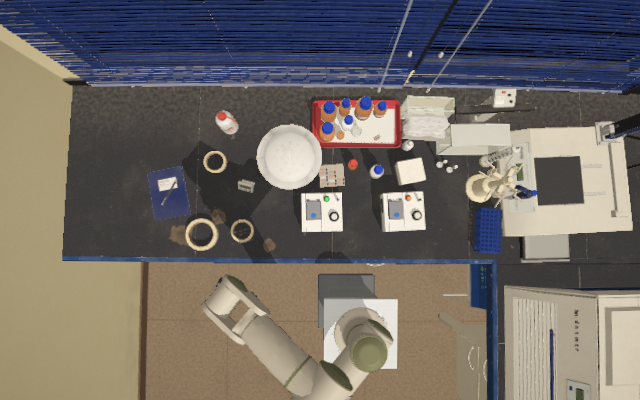

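View pics/scene.png

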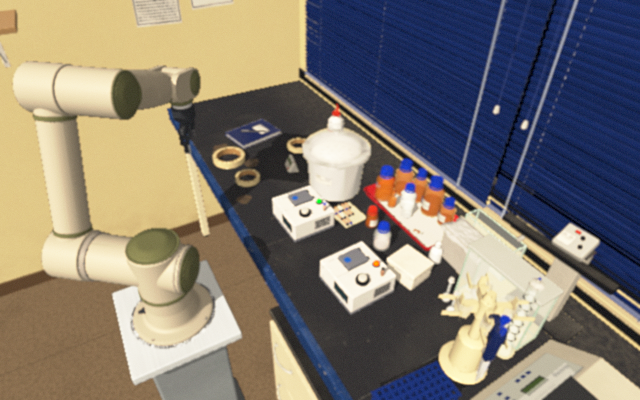

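The top view shows the green-lamp reader on the left at (322,212), with its dot at about (313,215) and its key at about (333,215). The orange reader is at (403,211). Next I'll move above the green reader with the fingers shut and look with the wrist camera.

```bash
cat >> h.py <<'E'
from scipy.spatial.transform import Rotation as Ro
def quat(th,s=1):
    x=np.array([0,0,-1.]);z=s*np.array([np.cos(th),np.sin(th),0])
    return Ro.from_matrix(np.c_[x,np.cross(z,x),z]).as_quat()
E
python3 - <<'E'
from h import *
d=grab('top')
for n,uv,z in(('dot',(313,215),.0945),('key',(333.5,215),.106),('lamp',(326,199),.1),('orange',(403,211),.085)):print(n,onz(d,uv,z).round(3))
w=eyes.grab_frame('wrist');s=monitor.sense()
R=Ro.from_quat(s['ee_rot']).as_matrix();c=-w['view'][:3,:3].T@w['view'][:3,3]
print('cam in tool',R.T@(c-s['position']),(R.T@w['view'][:3,:3].T).round(2).tolist(),w['mtx'][0,0])
for sg in(1,-1):
    q=kinematics.ik([.36,.19,.3],quat(0,sg)); print(sg,None if q is None else np.round(q,2))
E
```

```text
dot [0.506 0.206 0.095]
key [0.506 0.122 0.106]
lamp [0.572 0.153 0.1  ]
orange [ 0.526 -0.169  0.085]
cam in tool [-0.14334801  0.07489538 -0.0003631 ] [[0.0, -0.29, 0.96], [0.0, -0.96, -0.29], [1.0, 0.0, -0.0]] 349.6237044694277
1 [ 0.2  -0.    1.69 -0.    1.45  0.2 ]
-1 None
```

Run:
```python
from h import *
env.close_gripper(20)
env.reach([.45,.19,.28],quat(0))
w=grab('wrist','w1.png');s=monitor.sense();print(s['clock'],s['position'],s['joints'],s['finger_gap'])
np.savez('w1.npz',**{k:w[k] for k in w})
```

```text
2.375 [0.44961346 0.1908505  0.27987038] [1.60916743e-01 1.99162972e-01 1.51747746e+00 1.83568024e-04
 1.42520526e+00 1.58905190e-01] -0.0008039624119385306
```

View pics/w1.png

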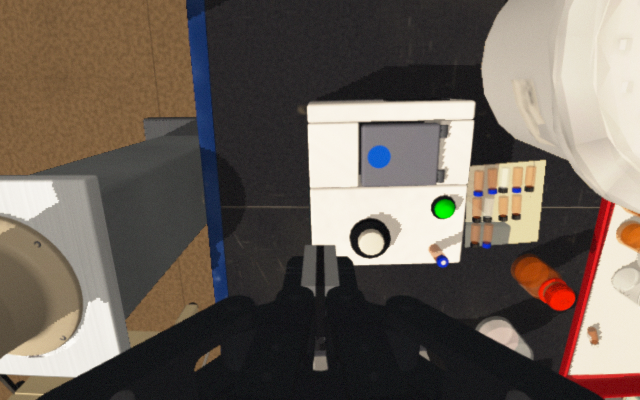

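The wrist view shows the blue dot at (379,157), the key at (370,241), the green lamp at (443,208) and vial_a at (440,258). The bucket is back-left. I'll refine these points with masks and check the clearance to the bucket.

```bash
cat >> h.py <<'E'
def blob(m,near):
    n,l,st,c=cv2.connectedComponentsWithStats(m.astype(np.uint8))
    i=min((i for i in range(1,n) if st[i,4]>60),key=lambda i:np.hypot(*(c[i]-near)))
    return c[i],st[i]
def find(w,pd,pk):
    hsv=cv2.cvtColor(w['frame'],cv2.COLOR_RGB2HSV);H,S,V=cv2.split(hsv)
    b,sb=blob((H>100)&(H<125)&(S>150)&(V>120),pd)
    k,sk=blob(V>140,pk) 
    return b,sb,k,sk
E
python3 - <<'E'
from h import *
w=dict(np.load('w1.npz'));w['k1']=float(w['k1'])
b,sb,k,sk=find(w,(379,157),(370,241));print(b,sb,k,sk)
B=onz(w,b,.0945);K=onz(w,k,.106);print(B,K)
v=K[:2]-B[:2];print('dist',np.hypot(*v),'exp',np.hypot(.085,.007))
th=np.arctan2(v[1],v[0])-np.arctan2(-.085,-.007);print('theta',np.degrees(th))
R=np.array([[np.cos(th),-np.sin(th)],[np.sin(th),np.cos(th)]])
for n,uv,z in(('lamp',(443,208),.1),('vial',(443,262),.118)):print(n,R.T@(onz(w,uv,z)[:2]-B[:2]))
for c in ((309,185),(312,266),(463,262)):print(R.T@(onz(w,c,.085)[:2]-B[:2]))
d=grab('top')
# bucket height: near edge of the rim in the wrist and top views
for z in(.15,.2,.25):print(z,onz(d,(290,188),z),onz(d,(322,160),z),onz(w,(483,70),z))
for sg in(1,-1):
  for P in(B,K):
    q=kinematics.ik([P[0],P[1],.1],quat(th,sg));print(sg,None if q is None else np.round(q,2))
E
```

```text
[378.65586035 156.40399002] [368 146  23  22 401] [370.45638945 242.60243408] [358 231  26  24 493]
[0.50512158 0.20580329 0.0945    ] [0.49948318 0.12178894 0.106     ]
dist 0.08420333923180141 exp 0.08528774824088159
theta 0.8683573534836172
lamp [ 0.06426439 -0.05076506]
vial [ 0.06283668 -0.10021017]
[-0.06715977 -0.02981829]
[-0.06591674 -0.12012711]
[ 0.09749763 -0.11797331]
0.15 [0.61092293 0.29822399 0.15      ] [0.72533979 0.17100353 0.15      ] [0.57071267 0.2814575  0.15      ]
0.2 [0.60521459 0.29483806 0.2       ] [0.71593955 0.17172263 0.2       ] [0.54846858 0.27846978 0.2       ]
0.25 [0.59950626 0.29145213 0.25      ] [0.70653931 0.17244174 0.25      ] [0.52622449 0.27548206 0.25      ]
1 [ 0.17  0.49  1.6  -0.    1.05  0.16]
1 [ 0.01  0.43  1.7  -0.    1.01 -0.  ]
-1 None
-1 None
```

Two views agree to about 1 mm and the sizes fit: dot to key measures 84.2 mm against 85.3, and the reader depth 164 mm against 160. The reader is turned about 1°. Now I'll press the hatch once.

Run:
```python
from h import *
x,y=.505,.2055;q=quat(np.radians(.9))
env.reach([x,y,.16],q); env.movel([x,y,.106],.08); env.hold(.3)
f0=monitor.sense()['contact_force']
g=env.movel([x,y,.085],.015,guard=9)
s=monitor.sense();print('guard',g,s['position'],s['contact_force']-f0,s['clock'])
env.movel([x,y,.25],.25)
s=monitor.sense();print(s['position'],s['clock'])
env.hold(.7)
w=grab('wrist','w2.png');s=monitor.sense();print(s['contact_force']-f0,s['clock'])
np.savez('w2.npz',**w)
```

```text
guard True [0.50461264 0.20549128 0.08727819] [-1.54362467  0.20173155  6.1455167 ] 5.3
[0.50456908 0.20538551 0.24833801] 6.1
[-0.10130724 -0.16156695 -0.49700138] 6.85
```

View pics/w2.png

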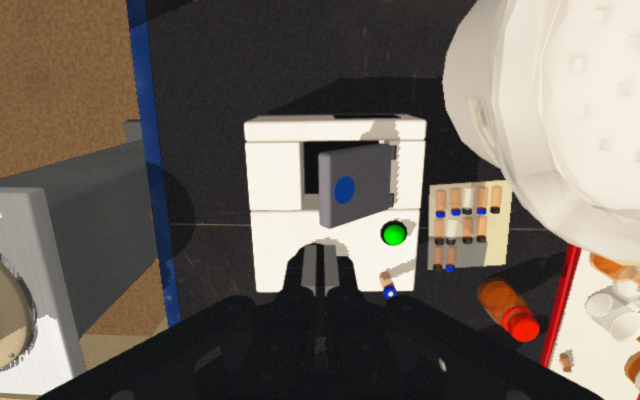

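The hatch bottomed out at z = 0.0873 (7.2 mm down, 6 N) and now stands open, with its dot at (344,190) on the tilted lid. I'll wait a bit longer and then press the key.

Run:
```python
from h import *
x,y=.4990,.1213;q=quat(np.radians(.9))
env.hold(1)
env.movel([x,y,.25],.15); env.movel([x,y,.117],.1); env.hold(.3)
f0=monitor.sense()['contact_force']
g=env.movel([x,y,.0985],.015,guard=9)
s=monitor.sense();print('guard',g,s['position'],s['contact_force']-f0,s['clock'])
env.movel([x,y,.25],.15)
env.movel([.42,.19,.29],.15); env.hold(.5)
w=grab('wrist','w3.png');s=monitor.sense();print(s['contact_force']-f0,s['clock'],s['position'])
```

```text
guard True [0.49898388 0.12130855 0.10101184] [-0.37182541  0.20548418  6.09378457] 11.3583
[ 0.5964755  -0.14092631 -0.16972187] 13.9583 [0.4200349  0.189961   0.28996719]
```

View pics/w3.png

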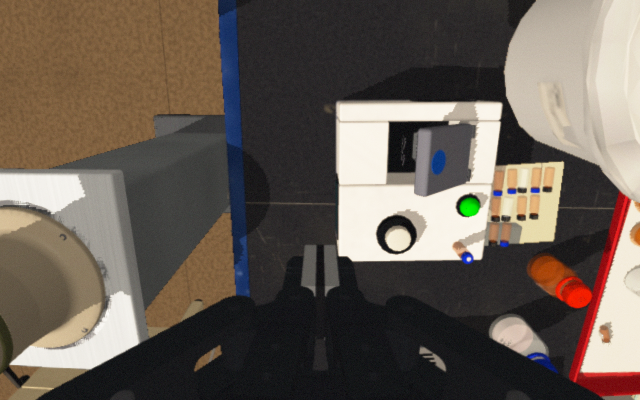

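The key stopped at z = 0.1010, 5.0 mm down. The last picture shows the hatch open (dot at 438,162), the key free at (398,237), and the vial standing at (463,254).

```bash
python3 -c "
from h import *
job.hand_in();print(monitor.sense()['clock'])"
```

```text
the job is handed in; nothing more can be done
the job is handed in; nothing more can be done
```

I pressed the green-lamp reader's hatch once at the blue dot and it popped open. After it had stood untouched for well over a second, I pressed the white key fully down and let it go. The job was handed in at about 14 s on the robot's clock, against the 48 s limit.

- **Hatch:** the press stopped at 7.2 mm down, with 6 N read just after the stop on a 9 N guard. Pictures taken after the press and after the key both show the hatch open.
- **Key:** it stopped at 5.0 mm down, its full travel. The last picture shows it clear of the fingers. I did not measure its height afterwards, so its return rests on the spring and on how it looks in that picture.
- **Surroundings:** the vial on the green reader is still standing and the arm was clear with no force on the tool. The orange reader was never approached; I did not take a closing picture of it, the tape or all the bottles.

No check failed or disagreed. The dot-to-key distance measured 84.2 mm against 85.3 mm expected.

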